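Hook and latch the cover of a terminal box

ROBOT

A 7-joint arm with a two-finger parallel gripper is mounted at the origin on a cart in front of the work surface, level with it; the furniture and walls round the work are solid. World frame = base frame: x ahead of the robot, y to its left, z up, the work surface at z = 0. Lengths are in m, angles in rad, forces in N, time in s.
With the tool pointing down it reaches from about 0.425 to 0.925 m from the base axis. Payload 6.8 kg.
Tool frame: the origin (TCP) lies between the finger pads; the fingertips stand 14 mm ahead of it and the grasp point (between the pads) lies 5 mm behind it; z points along the fingers, y is the line along which they close (so a half turn about z gives the same grasp; the last joint's range is limited). The gripper opens to 85 mm and grips with 20 to 120 N. Pads are 22 mm wide; open, the fingers measure 114 mm over their backs; the gripper's body (76 mm by 85 mm) begins 54 mm behind the grasp point. The pads swing forward as they close: fully open they stand 13 mm farther back than shut.
Start: joints at [-1.23, 0.477, 0.022, 1.555, -0.011, 1.109, -0.083], TCP at [0.293, 0.608, 0.245] pointing down, gripper open.
Joint ranges: [-2.96, 2.96], [-0.34, 2.1], [-1.41, 1.46], [0.24, 2.44], [-1.37, 4.51], [0.17, 1.92], [-2.96, 2.96]. Speed limits (rad/s): [2.39, 2.39, 3.14, 3.14, 3.14, 3.14, 3.14].

INTERFACE

Orientations are given as a rotation vector (axis times angle).
In Python, from bench import r, eyes, ticket gives the robot as it stands. The module is installed in compiled form; this text tells all that it offers.
- The arm moves only by the tool arm_command, never from a script. Its argument "plan" is text: rows parted by semicolons, each of 4 numbers parted by spaces: the shift along the tool's x, y, z in m, then the turn about the tool's z in degrees. In form: tx ty tz yaw; .... A call has 1 to 20 rows; each row shifts and turns the commanded pose from where the row before left it, along the tool's axes as they then stand; what a row does not reach is not made up. A row lasts 1/8 s, in which the tool goes at most 62.5 mm and 10.7 degrees, less where a joint would pass 70% of its speed; a pose out of reach is approached as far as the arm can. A call is refused whole if a number of a shift passes 0.0625 or a number of a turn 10.7, either way. A call with a gripper value outside its range is refused whole. "hand" is the closure, from -1 (fully open) to 1 (shut), set as the call begins (left out, the last holds). The fingers move at their own pace and stop on an object; "grip_force" is the grip in N (left out, the last holds). Time passes only in rows, so rows that do not move let the fingers close. It gives the time, the measured TCP pose, the force, the opening and the grip force at its end, in the units of the state.
- r.get_obs(): the state, without advancing time (a new reading comes with each control period).
- eyes.grab_frame(name): name is "scene" or "top"; returns (picture, depth): 384x512x3 uint8, red, green, blue; 384x512 float32, m along the optical axis (not along the pixel's ray), 0 where there is no reading.
- eyes.calibration(name): a dict with "fov_y" (degrees; the focal length in pixels is half the picture's height over the tangent of half this angle, whatever the lens; pixels are square), "cx", "cy" (the principal point, pixels), "origin" and "attitude" of the camera in the world. Camera axes: x right, y up, looking along -z (the intrinsics and any distortion apply to the point x, -y, -z); pixel columns grow to the right and rows downward; lengths in m; the calibration is good to about 2 mm. A picture is of the moment at which its call begins. calibration takes no time and is no camera call.
- ticket.hand_in(): hands the job in; it is judged then, once.
The state is a dict: "clock": time; "joints": joint angles; "qvel": joint speeds; "tau": joint torques, N m; "tcp_pos": TCP position; "orientation": TCP orientation; "contact_force": force on the tool from outside, world axes, zero at the start; "moment": the same for the moment, N m; "grip_width": finger opening in m; "gripper_force": force on a finger pad.
Only numpy, scipy, OpenCV 4.12 (cv2) and the standard library are available. Lean on these libraries where they do the work, as an engineer would, in place of code of your own. Each camera call takes 0.05 s, during which the arm holds its last target. There are 200 camera calls.

TASK

Close the open terminal box: first push its sliding latch fully back, then take the metal cover by its handle, tilt it and hook its slotted edge (the one farther from the handle) under the box's lip. With the edge hooked, lower the other edge until the cover lies flat in its recess, then push the latch fully home over that edge. Leave the other things on the bench where they are.

Things in the scene. Friction and masses are not known exactly. Their poses are not given: they have to be found in the camera images.
- housing: grey open-topped terminal box fixed to the bench, 215 x 144 x 61 mm with its latch shelf; origin on the bench under the centre of the recess for the cover; +x points from the lip side to the latch side (roughly away from the robot, yaw within 0.3 rad), z up. Walls at the sides and the latch side end at z = 53 mm; the latch shelf beyond, at z = 53 mm, ends at x = 127.5 mm
- recess (a point): centre of the recess that takes the cover, at ledge height: box frame (0, 0, 45) mm. The recess spans x -75.5 to +75.5 mm and y -64 to +64 mm, 8 mm deep; the cover rests on a ledge round it (18 mm wide at the lip side, 12 mm at the latch side, 6 mm at the sides). The opening left beside the lip is shorter than the cover, which goes in only tilted
- lip_edge (a point): middle of the lip's lower edge, box frame (-59.5, 0, 57) mm. The 4 mm thick lip runs along the whole -x side and hangs 16 mm over the recess, 12 mm above the ledge; beyond this edge it flares upward, to x = -52 mm, z = 65 mm
- cover: loose flat aluminium cover lying on the bench, 146 (x) x 120 (y) x 5 mm, about 0.24 kg, handle on top; origin at the centre of its underside, z up; -x points to its slotted hook edge, which goes under the lip, +x to the edge nearer the handle, which goes under the latch. Yaw within 0.4 rad of straight ahead; cover and box may stand left or right of each other
- cover_hook (a point): middle of the lower hook edge of the cover (cover frame (-73, 0, 0) mm)
- cover_handle (a point): centre of the handle's grip bar (cover frame (25, 0, 33.5) mm): 66 mm along the cover's y, 12 mm thick along x, 11 mm high (top 39 mm above the cover's underside), on two legs at its ends; grip it across x from above
- latch (a joint): sliding latch on the box's shelf, in m: 0 = fully back (tongue tip 4 mm clear of the recess), 0.018 = fully home (tongue 14 mm over the recess); it closes along the box's -x and stays where it is left; about 2 N moves it. It starts fully or nearly home. Tongue 30 mm wide, 5 mm thick, underside at z = 54 mm
- latch_tab (a point): top centre of the latch's upright push tab (moves with the latch): 8 mm thick along x, 30 mm wide along y, top at box z = 76 mm, 17 mm above the tongue's top; at box x = 101.5 mm minus the joint value. It can be pushed either way by shut fingertips, or pinched
- spark_plug_4: a spark plug lying on the bench, 71 mm long, 21 mm across; a bystander
- bolt_m10_1: a hexagon bolt lying on the bench, 45 mm long; a bystander
- multimeter: a hand-held multimeter lying on its back, 130 x 68 x 41 mm; a bystander
- screwdriver_yellow: a screwdriver with a thick handle, 199 mm long; a bystander
- spanner_17: a combination spanner lying flat, 212 mm long; a bystander
- tape_yellow: a roll of tape lying flat, 92 mm across, 25 mm high; a bystander
- feeler_gauge: a feeler gauge, 94 mm long, lying flat; a bystander

How it is judged:
On the way, in this order (a step that is already met when the one before it is completed fails the run):
1. the latch is pushed back (under 3 mm) while the cover is still away from the box (value of joint latch below 0.003 m and horizontal distance between cover and housing above 0.12 m), for 0.2 s.
2. the cover's hook edge is under the lip by at least 4.5 mm, with the cover still tilted by at least 0.06 rad and its other edge up (x of cover_hook in the frame of housing below -0.064 m and z of cover_hook in the frame of housing between 0.04 and 0.057 m and angle between cover's own z axis and vertical above 0.06 rad and z of cover_handle in the frame of housing above 0.081 m), for 0.2 s.
3. the cover lies flat in its recess, hook edge under the lip, with the latch still back (under 4 mm) (x of cover_hook in the frame of housing below -0.066 m and z of cover_hook in the frame of housing between 0.041 and 0.049 m and angle between cover's own z axis and vertical below 0.03 rad and angle between the x axis of cover and the x axis of housing, either way round below 0.08 rad and value of joint latch below 0.004 m), for 0.2 s.
At the end, for the whole second after the job is handed in: The cover lies flat (within 0.03 rad) and at rest on the ledge of the recess, its hook edge at least 6.5 mm under the lip, and the latch is pushed home (over 14.5 mm of its 18 mm) above the other edge (x of cover_hook in the frame of housing below -0.066 m and z of cover_hook in the frame of housing between 0.041 and 0.049 m and angle between cover's own z axis and vertical below 0.03 rad and angle between the x axis of cover and the x axis of housing, either way round below 0.08 rad and value of joint latch above 0.0145 m and linear speed of cover below 0.02 m/s); the robot touches nothing.
It fails at once if one of the bystanders is moved by more than 30 mm (distance of any of spark_plug_4, bolt_m10_1, multimeter, screwdriver_yellow, spanner_17, tape_yellow, feeler_gauge from where it was at the start of the episode above 0.03 m).
It also fails if it takes over 58 s, if anything falls off the work surface, if the arm or the gripper's body presses on something with over 40 N, if the wrist force passes 120 N, or if a joint passes its speed limit or range.

## Working session

There is one attempt and no reset: what is moved stays moved. The work goes in short steps, Python scripts to look and compute and a tool call to move; the robot and the scene stay as the last step left them, time stands still between calls to the robot, and variables do not carry over. Pictures are saved under pics/ and viewed, at most 10 in all, crops included, and the job is handed in when it is done.

Besides the shell and the picture viewer there is one more tool, called after ">>>" in YAML: its name, and indented under it one key for each argument. arm_command: Moves the arm, as the interface text tells. Its arguments: {"type":"object","properties":{"plan":{"type":"string"},"hand":{"type":"number"},"grip_force":{"type":"number"}},"required":["plan"]}

```bash
mkdir -p pics
python3 - <<'E'
from bench import r,eyes
import cv2,numpy as np
o=r.get_obs();print({k:np.round(v,3) for k,v in o.items()})
for n in("scene","top"):
    p,d=eyes.grab_frame(n);print(n,eyes.calibration(n))
    cv2.imwrite(f"pics/{n}0.png",cv2.resize(p[:,:,::-1],(800,600)))
    np.savez(f"{n}0.npz",p=p,d=d)
E
```

```text
{'clock': np.float64(0.0), 'joints': array([-1.23 ,  0.478,  0.022,  1.556, -0.011,  1.109, -0.083]), 'qvel': array([-0.001, -0.002, -0.   , -0.001,  0.002, -0.001, -0.   ]), 'tau': array([ 1.0000e-03, -5.9644e+01,  1.6080e+00, -2.8120e+01,  1.2000e-02,
        9.0000e-03, -0.0000e+00]), 'tcp_pos': array([0.293, 0.608, 0.244]), 'orientation': array([-6.990e-01, -3.063e+00,  3.000e-03]), 'contact_force': array([-0.246, -0.181, -0.128]), 'moment': array([-0.014, -0.004,  0.054]), 'gripper_force': np.float64(0.0), 'grip_width': np.float64(0.085)}
scene {'fov_y': 47.33393436478825, 'cx': 263.82402979286826, 'cy': 195.02570682026862, 'origin': array([-0.0452335 , -0.77425354,  0.93736987]), 'attitude': array([ 0.76132851, -0.31025285, -0.68381239])}
top {'fov_y': 48.52747505743754, 'cx': 257.8547260786478, 'cy': 192.07391802711584, 'origin': array([ 0.29339252, -0.12629261,  1.4323485 ]), 'attitude': array([ 0.16899033, -0.16678285, -1.52095811])}
```

View pics/scene0.png

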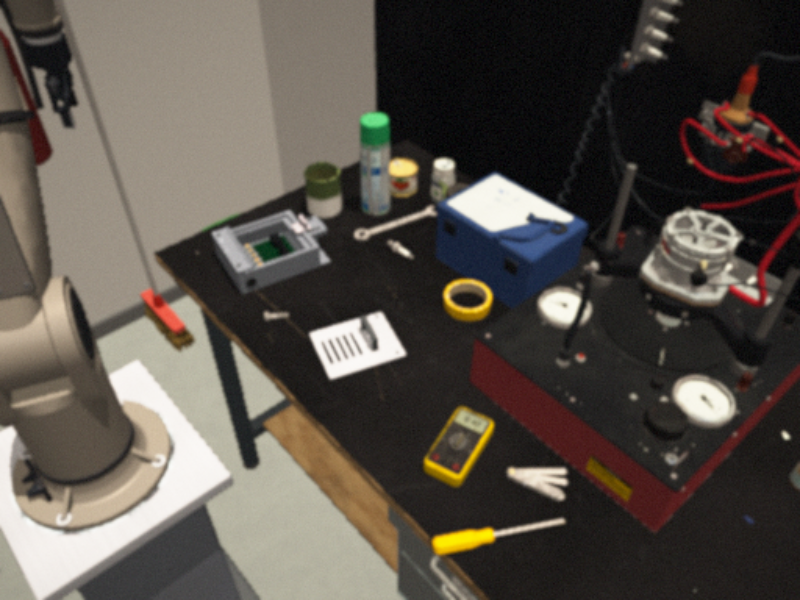

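View pics/top0.png

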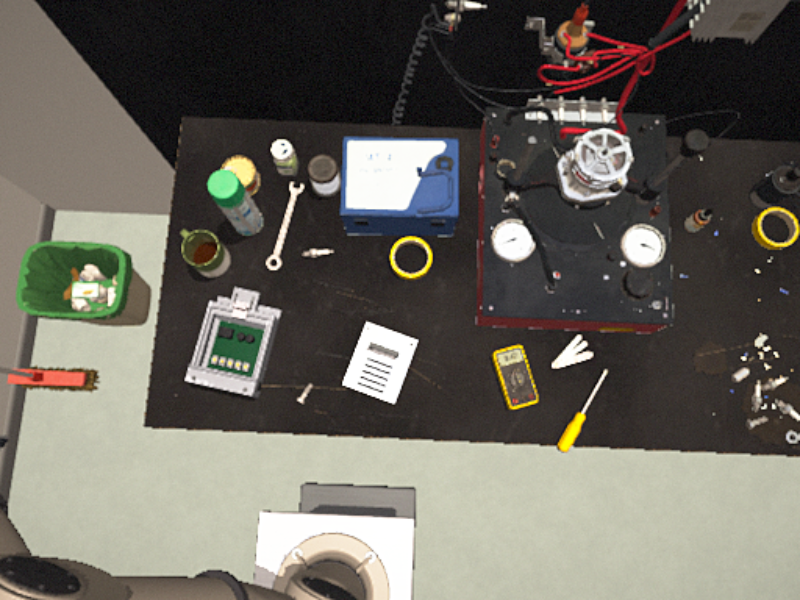

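```bash
cat > h.py <<'E'
import numpy as np,cv2
from scipy.spatial.transform import Rotation as R
from bench import r,eyes
def ray(n,uv,z):
    c=eyes.calibration(n);f=192/np.tan(np.radians(c["fov_y"]/2))
    uv=np.atleast_2d(uv).astype(float)
    d=np.c_[(uv[:,0]-c["cx"])/f,-(uv[:,1]-c["cy"])/f,-np.ones(len(uv))]
    w=d@R.from_rotvec(c["attitude"]).as_matrix().T
    o=np.array(c["origin"]);return o+w*((z-o[2])/w[:,2])[:,None]
def proj(n,P):
    c=eyes.calibration(n);f=192/np.tan(np.radians(c["fov_y"]/2))
    q=(np.atleast_2d(P)-c["origin"])@R.from_rotvec(c["attitude"]).as_matrix()
    return np.c_[c["cx"]-f*q[:,0]/q[:,2],c["cy"]+f*q[:,1]/q[:,2]]
def cloud(n,d):
    v,u=np.nonzero(d>0);c=eyes.calibration(n);f=192/np.tan(np.radians(c["fov_y"]/2));t=d[v,u]
    q=np.c_[(u-c["cx"])/f*t,-(v-c["cy"])/f*t,-t]
    return q@R.from_rotvec(c["attitude"]).as_matrix().T+c["origin"],u,v
def tcp():
    o=r.get_obs();return np.array(o["tcp_pos"]),R.from_rotvec(o["orientation"]).as_matrix(),o
E
python3 - <<'E'
from h import *
a=np.load("top0.npz");p,d=a["p"],a["d"]
# cover
m=(p.min(2)>150).astype(np.uint8);m[:, :210]=0;m[:,280:]=0;m[:200]=0;m[265:]=0
m=cv2.morphologyEx(m,cv2.MORPH_CLOSE,np.ones((9,9)))
c=max(cv2.findContours(m,0,2)[0],key=cv2.contourArea)
b=cv2.boxPoints(cv2.minAreaRect(c));w=ray("top",b,.005);print(b,w.round(4),np.linalg.norm(np.diff(w,axis=0),axis=1),w.mean(0))
P,u,v=cloud("top",d)
for lo,hi,z in((.05,.058,"rim"),(.058,.068,"lip"),(.068,.085,"tab")):
    s=(P[:,2]>lo)&(P[:,2]<hi)&(u>115)&(u<185)&(v>180)&(v<256)
    q=P[s];print(z,s.sum(),q.min(0).round(3) if s.sum() else 0,q.max(0).round(3) if s.sum() else 0, q.mean(0).round(4))
s=(P[:,2]<.02)&(u>190)&(u<215)&(v>210)&(v<240);print("bench z",P[s][:,2].mean())
i=p[175:265,110:285,::-1];cv2.imwrite("pics/c1.png",cv2.resize(i,None,fx=4.5,fy=4.5,interpolation=cv2.INTER_CUBIC))
E
```

```text
[[218.19026 245.9122 ]
 [233.40245 204.62195]
 [267.46344 217.17072]
 [252.25124 258.46097]] [[ 0.4156  0.0068  0.005 ]
 [ 0.5577 -0.0361  0.005 ]
 [ 0.5196 -0.1537  0.005 ]
 [ 0.3791 -0.1086  0.005 ]] [0.14848614 0.12363648 0.14757118] [ 0.46800351 -0.07290514  0.005     ]
rim 508 [0.38  0.156 0.05 ] [0.604 0.324 0.058] [0.5094 0.2335 0.0539]
lip 440 [0.38  0.17  0.058] [0.599 0.323 0.068] [0.4264 0.2488 0.0612]
tab 33 [0.395 0.19  0.068] [0.567 0.288 0.082] [0.5388 0.2273 0.0732]
bench z -0.0007533030827431836
```

View pics/c1.png

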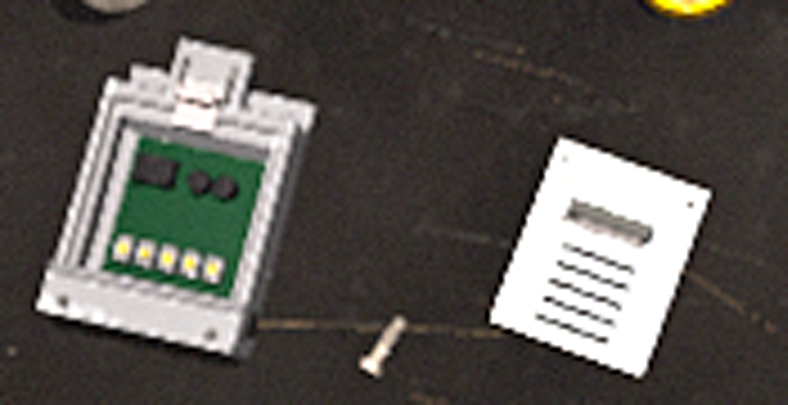

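Run:
```python
from h import *
f=lambda x,y:((x+.5)/4.5-.5+110,(y+.5)/4.5-.5+175)
g={}
for k,x,y,z in(("lipL",38,315,.061),("lipR",245,357,.061),("farL",110,79,.053),("farR",316,104,.053),("shL",182,38,.053),("shR",253,52,.053)):
    g[k]=ray("top",f(x,y),z)[0];print(k,g[k].round(4))
v=lambda a,b:g[b]-g[a]
for a,b in(("lipR","lipL"),("farR","farL"),("lipR","farR"),("lipL","farL")):
    d=v(a,b);print(a,b,np.hypot(*d[:2]),np.arctan2(d[1],d[0]))
# edge fit of the lip/tongue etc. from the depth cloud
a=np.load("top0.npz");P,u,w=cloud("top",a["d"])
s=(P[:,2]>.045)&(P[:,2]<.085)&(u>115)&(u<185)&(w>180)&(w<256)&(P[:,0]>.36)
m=np.zeros((384,512),np.uint8);m[w[s],u[s]]=1
yaw=np.arctan2(*(v("lipR","lipL")[:2]*[-1,1])[[0,1]])
for yaw in (-.17,-.2,-.23,-.26):
    c,sn=np.cos(yaw),np.sin(yaw);q=P[s][:,:2]@np.array([[c,-sn],[sn,c]])
    print(yaw,[np.percentile(q[:,i],[0.5,2,98,99.5]).round(4) for i in(0,1)])
    print(" ctr lip etc", cv2.minAreaRect(P[s&(P[:,2]>.059)&(P[:,0]<.45)][:,:2].astype(np.float32)))
```

```text
lipL [0.401  0.3225 0.061 ]
lipR [0.3778 0.1726 0.061 ]
farL [0.5763 0.2918 0.053 ]
farR [0.5643 0.1389 0.053 ]
shL [0.6096 0.2419 0.053 ]
shR [0.6013 0.1885 0.053 ]
lipR lipL 0.1516733015550367 1.4171530305048012
farR farL 0.15336842487776364 1.4918269505700528
lipR farR 0.1894642817748804 -0.17884393177334473
lipL farL 0.17799668247860856 -0.17334380870427318
-0.17 [array([0.3428, 0.344 , 0.5525, 0.556 ]), array([0.2445, 0.2452, 0.3871, 0.3884])]
 ctr lip etc ((0.4089169204235077, 0.25163689255714417), (0.14498957991600037, 0.03548166900873184), 79.97209167480469)
-0.2 [array([0.3327, 0.3345, 0.5427, 0.5464]), array([0.2561, 0.2575, 0.3999, 0.4013])]
 ctr lip etc ((0.4089169204235077, 0.25163689255714417), (0.14498957991600037, 0.03548166900873184), 79.97209167480469)
-0.23 [array([0.3218, 0.324 , 0.5327, 0.5362]), array([0.2667, 0.2685, 0.4129, 0.4153])]
 ctr lip etc ((0.4089169204235077, 0.25163689255714417), (0.14498957991600037, 0.03548166900873184), 79.97209167480469)
-0.26 [array([0.31  , 0.3129, 0.5219, 0.5254]), array([0.2771, 0.2793, 0.4263, 0.4292])]
 ctr lip etc ((0.4089169204235077, 0.25163689255714417), (0.14498957991600037, 0.03548166900873184), 79.97209167480469)
```

>>> arm_command:
  plan: "0 0 0 10.6;0 0 0 10.6;0 0 0 10.6;0 0 0 10.6;0 0 0 10.6;0 0 0 10.6;0 0 0 10.6;-.033 .029 0 0;-.033 .029 0 0;-.033 .029 0 0;-.033 .029 0 0;-.033 .029 0 0;-.033 .029 0 0;-.033 .029 0 0;-.033 .029 0 0;-.033 .029 0 0;-.033 .029 0 0;0 0 0 0"
  hand: 1
  grip_force: 30

```text
clock: 2.35
tcp_pos: [0.5234, 0.2287, 0.2453]
orientation: [2.411, 2.011, -0.001]
contact_force: [-1.0, -0.0, -0.9]
grip_width: 0.0
gripper_force: 0.0
```

```bash
cat >> h.py <<'E'
B=np.array([.4772,.2394]);BY=-.173
def inbox(p,B=B,y=BY):
    c,s=np.cos(y),np.sin(y);d=np.asarray(p)[...,:2]-B
    return np.stack([d[...,0]*c+d[...,1]*s,-d[...,0]*s+d[...,1]*c],-1)
def rep():
    p,M,o=tcp();print("t",o["clock"].round(2),"tcp",p.round(4),"box",inbox(p).round(4),"ydir",np.degrees(np.arctan2(M[1,1],M[0,1])).round(2),"F",np.round(o["contact_force"],1),"w",round(float(o["grip_width"]),4),"gf",round(float(o["gripper_force"]),1))
E
python3 -c "
from h import *
rep()"
```

```text
Traceback (most recent call last):
  File "h.py", line 25, in rep
    p,M,o=tcp();print("t",o["clock"].round(2),"tcp",p.round(4),"box",inbox(p).round(4),"ydir",np.degrees(np.arctan2(M[1,1],M[0,1])).round(2),"F",np.round(o["contact_force"],1),"w",round(float(o["grip_width"]),4),"gf",round(float(o["gripper_force"]),1))
                          ^^^^^^^^^^^^^^^^
AttributeError: 'float' object has no attribute 'round'
```

>>> arm_command:
  plan: "0 0 .03 0;0 0 .03 0;0 0 .03 0;0 0 .03 0;0 0 .03 0;0.0026 0 .017 0;0 0 0 0;0 .005 0 0;0 .005 0 0;0 .005 0 0;0 0 0 0"

```text
clock: 3.72
tcp_pos: [0.5377, 0.2329, 0.0787]
orientation: [2.405, 2.02, 0.001]
contact_force: [-0.8, -0.1, -0.7]
grip_width: 0.0002
gripper_force: 0.0
```

```bash
sed -i 's/o\["clock"\].round(2)/round(float(o["clock"]),2)/' h.py; python3 -c "
from h import *
rep();p,d=eyes.grab_frame('scene');cv2.imwrite('pics/s1.png',cv2.resize(p[100:220,90:240,::-1],None,fx=5,fy=5,interpolation=cv2.INTER_CUBIC))"
```

```text
t 3.73 tcp [0.5377 0.2329 0.0787] box [0.0607 0.0041] ydir -9.95 F [-0.8 -0.1 -0.7] w 0.0002 gf 0.0
```

View pics/s1.png

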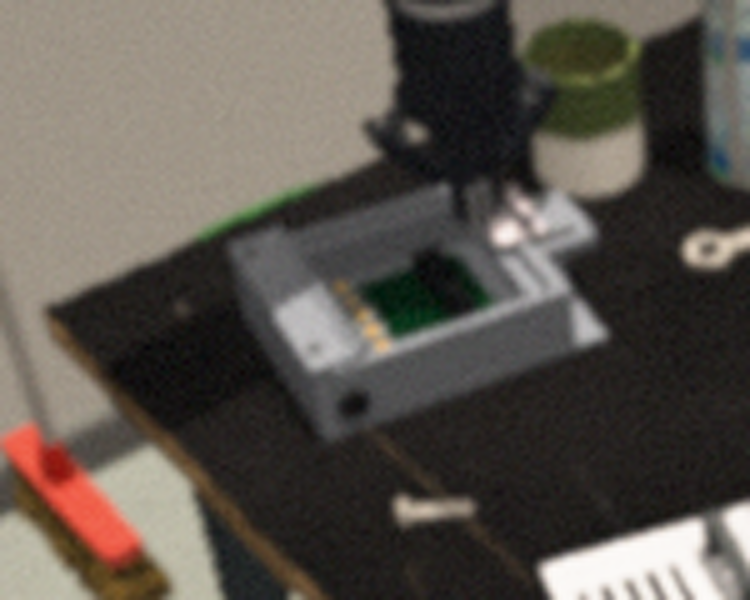

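>>> arm_command:
  plan: "-.004 .005 0 0;0 .005 0 0;0 .004 0 0;0 .003 0 0;0 .003 0 0;0 0 0 0"

```text
clock: 4.53
tcp_pos: [0.5561, 0.2256, 0.0782]
orientation: [2.405, 2.021, -0.0]
contact_force: [-1.3, -0.3, -0.1]
grip_width: -0.0001
gripper_force: 0.4
```

```bash
python3 -c "
from h import *
rep()"
```

```text
t 4.53 tcp [0.5561 0.2256 0.0782] box [ 0.0801 -0.    ] ydir -9.93 F [-1.3 -0.3 -0.1] w -0.0001 gf 0.4
```

>>> arm_command:
  plan: "0 .003 0 0;0 .003 0 0;0 .002 0 0;0 .002 0 0;0 0 0 0"

```text
clock: 5.15
tcp_pos: [0.5634, 0.2244, 0.0779]
orientation: [-2.402, -2.02, 0.006]
contact_force: [-9.1, -0.3, 5.0]
grip_width: 0.0001
gripper_force: 4.6
```

```bash
python3 -c "
from h import *
rep();p,d=eyes.grab_frame('scene');cv2.imwrite('pics/s2.png',cv2.resize(p[100:190,130:240,::-1],None,fx=6,fy=6,interpolation=cv2.INTER_CUBIC))"
```

```text
t 5.15 tcp [0.5634 0.2244 0.0779] box [0.0875 0.0001] ydir -9.87 F [-9.1 -0.3  5. ] w 0.0001 gf 4.6
```

View pics/s2.png

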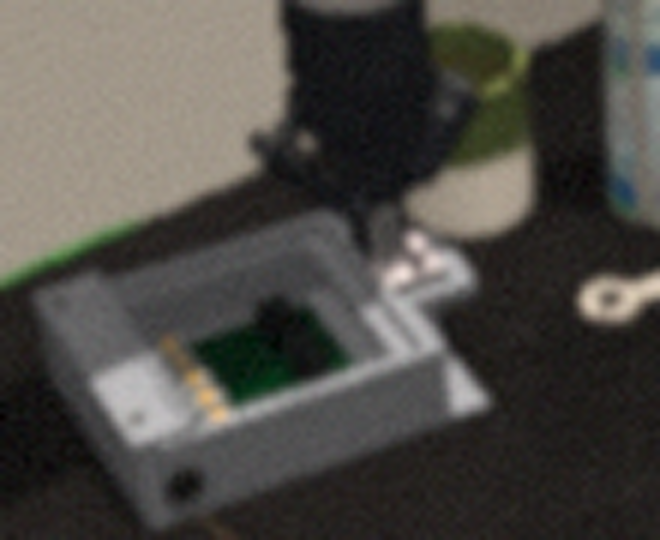

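>>> arm_command:
  plan: "0 -.010 0 0;0 0 -.04 0;0 0 -.04 0;0 0 -.03 0;-.039 -.001 0 0;-.039 -.001 0 0;-.039 -.001 0 0;-.039 -.001 0 0;-.039 -.001 0 0;-.039 -.001 0 0;-.039 -.001 0 0;-.039 -.001 0 0;0 0 0 7.4;0 0 0 0"

```text
clock: 6.95
tcp_pos: [0.4949, -0.0806, 0.1887]
orientation: [2.529, 1.861, 0.002]
contact_force: [-0.2, 0.3, 0.6]
grip_width: -0.0001
gripper_force: 0.0
```

Run:
```python
from h import *
rep()
a=np.load("top0.npz");p,d=a["p"].astype(int),a["d"];P,u,w=cloud("top",d)
s=(P[:,2]>.028)&(P[:,2]<.05)&(u>215)&(u<270)&(w>200)&(w<262)
print(s.sum(),P[s].mean(0),cv2.minAreaRect(P[s][:,:2].astype(np.float32)))
# dark grey handle blob
m=((p.max(2)<170)&(p.max(2)>40)).astype(np.uint8);M=np.zeros_like(m);M[217:231,233:258]=m[217:231,233:258]
n,l,st,ce=cv2.connectedComponentsWithStats(M);k=1+st[1:,4].argmax();print(st[k],ray("top",ce[k],.034))
c,_=cv2.findContours((l==k).astype(np.uint8),0,2);b=cv2.boxPoints(cv2.minAreaRect(c[0]));print(ray("top",b,.039).round(4))
# box again
p,d=eyes.grab_frame('top');np.savez("top1.npz",p=p,d=d);P,u,w=cloud("top",d)
q=inbox(P);s=(abs(q[:,1])<.02)&(P[:,2]>.067)&(P[:,2]<.09)&(q[:,0]>.06)&(q[:,0]<.13)
print("tab",s.sum(),q[s].mean(0),q[s].min(0),q[s].max(0))
```

```text
t 6.95 tcp [ 0.4949 -0.0806  0.1887] box [ 0.0726 -0.3122] ydir -17.31 F [-0.2  0.3  0.6] w -0.0001 gf 0.0
74 [ 0.48960664 -0.07989279  0.03752716] ((0.4895637035369873, -0.07972444593906403), (0.06417084485292435, 0.011999217793345451), 72.8700942993164)
[236 219  19  10  74] [[ 0.49001741 -0.07903587  0.034     ]]
[[ 0.4909 -0.0482  0.039 ]
 [ 0.504  -0.0518  0.039 ]
 [ 0.4867 -0.1121  0.039 ]
 [ 0.4736 -0.1084  0.039 ]]
tab 25 [ 0.10154289 -0.00058952] [ 0.0976279  -0.01400623] [0.10643733 0.01219822]
```

>>> arm_command:
  plan: "-.001 -.005 .02 0;0 0 .03 0;0 0 .03 0;0 0 .03 0;0 0 .03 0;0 0 .018 0;0 0 0 0"
  hand: -1

```text
clock: 7.88
tcp_pos: [0.4888, -0.0793, 0.0295]
orientation: [-2.528, -1.863, 0.002]
contact_force: [0.8, 0.6, 0.8]
grip_width: 0.0857
gripper_force: 0.0
```

>>> arm_command:
  plan: "0 0 0 0;0 0 0 0;0 0 0 0;0 0 0 0;0 0 0 0;0 0 0 0"
  hand: 1
  grip_force: 30

```text
clock: 8.62
tcp_pos: [0.49, -0.0797, 0.0309]
orientation: [2.53, 1.861, 0.002]
contact_force: [-0.3, 0.0, 6.0]
grip_width: 0.0115
gripper_force: 30.6
```

```bash
python3 -c "
from h import *
rep()"
```

```text
t 8.62 tcp [ 0.49   -0.0797  0.0309] box [ 0.0675 -0.3122] ydir -17.32 F [-0.3  0.   6. ] w 0.0115 gf 30.6
```

>>> arm_command:
  plan: "0 0 -.01 0;0 0 -.03 0;0 0 -.04 0;0 0 -.04 0;0 0 -.04 0;0 0 0 0;0 0 0 0"
  grip_force: 20

```text
clock: 9.5
tcp_pos: [0.4883, -0.0794, 0.1895]
orientation: [-2.529, -1.861, 0.002]
contact_force: [-0.4, -0.4, -3.2]
grip_width: 0.0115
gripper_force: 29.5
```

```bash
cat >> h.py <<'E'
def plane(n="scene",zmin=.02):
    # fits cover plate: bright points near the tool, in tool axes -> tilt (hook down positive)
    p,d=eyes.grab_frame(n);t,M,o=tcp();P,u,v=cloud(n,d);b=p[v,u].min(1)
    q=P-t;a=q[:,:2]@M[:2,1];l=q[:,:2]@M[:2,0]
    s=(b>140)&(a>-.13)&(a<.07)&(abs(l)<.07)&(q[:,2]>-.12)&(q[:,2]<.0)&(P[:,2]>zmin)
    A=np.c_[a[s],l[s],np.ones(s.sum())];z=P[s][:,2]
    for _ in range(4):
        k,*_r=np.linalg.lstsq(A,z,rcond=None);e=abs(A@k-z);g=e<max(.004,np.median(e)*2.5);A,z=A[g],z[g]
    print("plate n",len(z),"tilt",np.arctan(k[0]).round(3),"roll",np.arctan(k[1]).round(3),"z under tcp",k[2].round(4),"a range",np.percentile(A[:,0],[1,99]).round(3),"l",np.percentile(A[:,1],[1,99]).round(3))
    return p,k
E
python3 -c "
from h import *
rep();plane('top');p,k=plane('scene');cv2.imwrite('pics/s3.png',cv2.resize(p[100:260,160:310,::-1],None,fx=3.7,fy=3.7,interpolation=cv2.INTER_CUBIC))"
```

```text
t 9.5 tcp [ 0.4883 -0.0794  0.1895] box [ 0.0658 -0.3121] ydir -17.3 F [-0.4 -0.4 -3.2] w 0.0115 gf 29.5
plate n 495 tilt 0.003 roll 0.011 z under tcp 0.1635 a range [-0.099  0.044] l [-0.059 -0.022]
plate n 1241 tilt -0.002 roll -0.002 z under tcp 0.1629 a range [-0.098  0.044] l [-0.061  0.057]
```

View pics/s3.png

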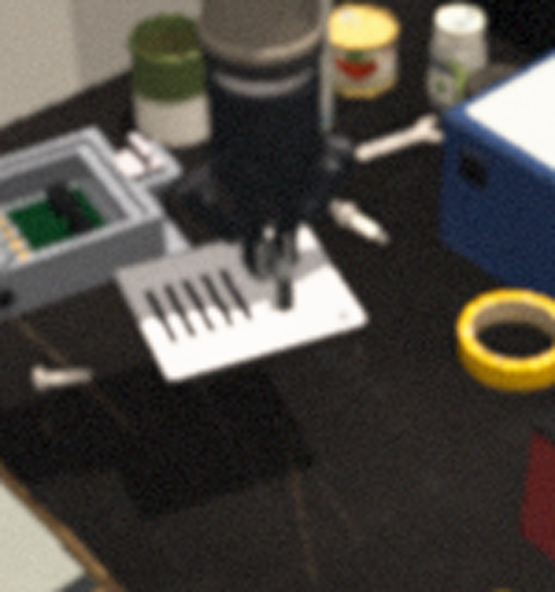

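>>> arm_command:
  plan: "0 0 0 -7.4;.039 -.001 0 0;.039 -.001 0 0;.039 -.001 0 0;.039 -.001 0 0;.039 -.001 0 0;.039 -.001 0 0;.039 -.001 0 0;.039 0 0 0;0 0 0 0;0 0 0 0"

```text
clock: 10.98
tcp_pos: [0.5354, 0.2277, 0.1888]
orientation: [2.405, 2.021, -0.005]
contact_force: [0.8, -0.0, -2.8]
grip_width: 0.0116
gripper_force: 29.5
```

```bash
python3 -c "
from h import *
rep();plane('top');plane('scene')"
```

```text
t 10.97 tcp [0.5354 0.2277 0.1888] box [ 0.0594 -0.0015] ydir -9.94 F [ 0.8 -0.  -2.8] w 0.0116 gf 29.5
plate n 928 tilt 0.001 roll -0.008 z under tcp 0.162 a range [-0.099  0.043] l [-0.059  0.052]
plate n 751 tilt -0.006 roll -0.006 z under tcp 0.1627 a range [-0.1    0.043] l [-0.062  0.058]
```

>>> arm_command:
  plan: "0 0 .03 0;0 0 .03 0;0 0 .016 0;0 0 .003 0;0 0 .003 0;0 0 .003 0;0 0 0 0"
  grip_force: 20

```text
clock: 11.95
tcp_pos: [0.5367, 0.2292, 0.1062]
orientation: [2.405, 2.021, 0.002]
contact_force: [-1.1, 0.6, 2.3]
grip_width: 0.0111
gripper_force: 30.1
```

```bash
python3 -c "
from h import *
rep();plane('top',.05);plane('scene',.05)"
```

```text
t 11.95 tcp [0.5367 0.2292 0.1062] box [0.0604 0.0002] ydir -9.91 F [-1.1  0.6  2.3] w 0.0111 gf 30.1
plate n 842 tilt 0.021 roll 0.001 z under tcp 0.0797 a range [-0.099  0.043] l [-0.059  0.059]
plate n 717 tilt 0.016 roll 0.006 z under tcp 0.0802 a range [-0.097  0.044] l [-0.062  0.057]
```

>>> arm_command:
  plan: "0 0 .002 0;0 0 .002 0;0 0 .002 0;0 0 .002 0;0 0 .002 0;0 0 0 0"

```text
clock: 12.8
tcp_pos: [0.5335, 0.2304, 0.0963]
orientation: [-2.4, -2.02, 0.004]
contact_force: [-13.9, 1.2, 18.4]
grip_width: 0.0112
gripper_force: 60.6
```

```bash
python3 -c "
from h import *
rep();plane('top',.04);plane('scene',.04)"
```

```text
t 12.8 tcp [0.5335 0.2304 0.0963] box [0.057  0.0008] ydir -9.83 F [-13.9   1.2  18.4] w 0.0112 gf 60.6
plate n 827 tilt 0.195 roll -0.02 z under tcp 0.07 a range [-0.092  0.049] l [-0.066  0.058]
plate n 777 tilt 0.206 roll -0.007 z under tcp 0.0713 a range [-0.092  0.049] l [-0.062  0.057]
```

>>> arm_command:
  plan: "0 0 -.003 0;0 0 -.003 0;0 0 -.003 0;0 0 0 0;0 0 0 0"

```text
clock: 13.52
tcp_pos: [0.5361, 0.2286, 0.104]
orientation: [2.405, 2.021, -0.001]
contact_force: [-0.3, 0.1, -1.3]
grip_width: 0.0117
gripper_force: 44.0
```

```bash
cat >> h.py <<'E'
def hook(n="scene",zm=.04):
    t,M,o=tcp();p,k=plane(n,zm);th=np.arctan(k[0])
    # bar centre fixed at tcp + 2.2 mm up (28.5 above plate top)
    bz=t[2]+.0022;b=inbox(t)
    u=lambda a,h:(b[0]+a*np.cos(th)-h*np.sin(th),bz+a*np.sin(th)+h*np.cos(th))
    print(n,"hook",np.round(u(-.098,-.0335),4),"far edge",np.round(u(.048,-.0335),4),"y",b[1].round(4),"| plate-z check",(bz-.0285/np.cos(th)).round(4),k[2].round(4))
E
python3 -c "
from h import *
rep();hook('top');hook('scene')"
```

```text
t 13.53 tcp [0.5361 0.2286 0.104 ] box [ 0.0599 -0.0005] ydir -9.93 F [-0.3  0.1 -1.3] w 0.0117 gf 44.0
plate n 963 tilt 0.133 roll 0.0 z under tcp 0.0782 a range [-0.128  0.047] l [-0.064  0.058]
top hook [-0.0328  0.06  ] far edge [0.1119 0.0793] y -0.0005 | plate-z check 0.0774 0.0782
plate n 835 tilt 0.131 roll 0.002 z under tcp 0.079 a range [-0.128  0.047] l [-0.063  0.055]
scene hook [-0.033   0.0602] far edge [0.1118 0.0793] y -0.0004 | plate-z check 0.0775 0.079
```

>>> arm_command:
  plan: "0 0 .004 0;0 0 .003 0;0 0 .002 0;0 0 .002 0;0 0 .002 0;0 0 .001 0;0 0 0 0;0 0 -.005 0;0 0 -.007 0;0 0 0 0;0 0 0 0"

```text
clock: 15.0
tcp_pos: [0.536, 0.2287, 0.1017]
orientation: [2.405, 2.021, -0.001]
contact_force: [0.2, -0.2, -3.4]
grip_width: 0.0113
gripper_force: 51.0
```

```bash
sed -i 's/(a>-.13)/(a>-.097)/' h.py; python3 -c "
from h import *
rep();hook('top');hook('scene')"
```

```text
t 15.0 tcp [0.536  0.2287 0.1017] box [ 0.0598 -0.0004] ydir -9.92 F [ 0.2 -0.2 -3.4] w 0.0113 gf 51.0
plate n 804 tilt 0.17 roll 0.001 z under tcp 0.0761 a range [-0.093  0.048] l [-0.059  0.059]
top hook [-0.0311  0.0544] far edge [0.1127 0.079 ] y -0.0004 | plate-z check 0.075 0.0761
plate n 768 tilt 0.166 roll 0.001 z under tcp 0.0767 a range [-0.092  0.049] l [-0.062  0.055]
scene hook [-0.0314  0.0546] far edge [0.1126 0.0788] y -0.0004 | plate-z check 0.075 0.0767
```

>>> arm_command:
  plan: "0 -.007 0 0;0 -.006 0 0;0 -.006 0 0;0 0 .004 0;0 0 .003 0;0 0 0 0"

```text
clock: 15.85
tcp_pos: [0.5173, 0.232, 0.0949]
orientation: [-2.405, -2.021, 0.001]
contact_force: [0.5, -0.3, -2.7]
grip_width: 0.0116
gripper_force: 51.1
```

```bash
python3 -c "
from h import *
rep();hook('top');hook('scene')"
```

```text
t 15.85 tcp [0.5173 0.232  0.0949] box [ 0.0408 -0.0004] ydir -9.92 F [ 0.5 -0.3 -2.7] w 0.0116 gf 51.1
plate n 852 tilt 0.163 roll -0.005 z under tcp 0.0692 a range [-0.091  0.058] l [-0.066  0.058]
top hook [-0.0505  0.0482] far edge [0.0936 0.0719] y -0.0004 | plate-z check 0.0683 0.0692
plate n 759 tilt 0.167 roll -0.005 z under tcp 0.0701 a range [-0.088  0.05 ] l [-0.063  0.057]
scene hook [-0.0502  0.048 ] far edge [0.0938 0.0722] y -0.0004 | plate-z check 0.0684 0.0701
```

>>> arm_command:
  plan: "0 -.005 0 0;0 -.005 0 0;0 -.004 0 0;0 -.003 0 0;0 -.003 0 0;0 0 0 0;0 0 0 0"

```text
clock: 16.82
tcp_pos: [0.4978, 0.2356, 0.0953]
orientation: [2.405, 2.021, 0.0]
contact_force: [-0.4, 0.7, -2.9]
grip_width: 0.0111
gripper_force: 51.3
```

```bash
python3 -c "
from h import *
rep();hook('top');hook('scene')
p,d=eyes.grab_frame('scene');cv2.imwrite('pics/s4.png',cv2.resize(p[90:200,120:240,::-1],None,fx=5.4,fy=5.4,interpolation=cv2.INTER_CUBIC))"
```

```text
t 16.82 tcp [0.4978 0.2356 0.0953] box [ 0.0209 -0.0002] ydir -9.92 F [-0.4  0.7 -2.9] w 0.0111 gf 51.3
plate n 717 tilt 0.135 roll -0.018 z under tcp 0.0687 a range [-0.095  0.047] l [-0.067  0.058]
top hook [-0.0717  0.0512] far edge [0.073  0.0708] y -0.0002 | plate-z check 0.0688 0.0687
plate n 695 tilt 0.145 roll -0.012 z under tcp 0.0702 a range [-0.092  0.049] l [-0.066  0.056]
scene hook [-0.0711  0.0502] far edge [0.0733 0.0713] y -0.0003 | plate-z check 0.0687 0.0702
```

View pics/s4.png

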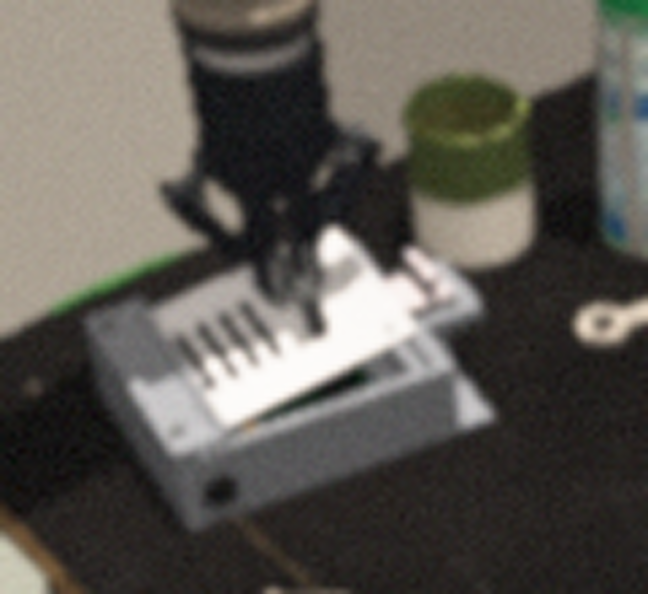

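>>> arm_command:
  plan: "0 0 .003 0;0 .001 .003 0;0 .001 .003 0;0 .001 .003 0;0 .001 .003 0;0 .0015 .003 0;0 0 .001 0;0 0 0 0"

```text
clock: 17.98
tcp_pos: [0.5033, 0.2346, 0.0764]
orientation: [2.405, 2.021, 0.0]
contact_force: [1.5, 0.8, 1.0]
grip_width: 0.0115
gripper_force: 30.2
```

```bash
sed -i 's/(a>-.097)/(a>-.08)/' h.py; python3 -c "
from h import *
rep();hook('top');hook('scene')"
```

```text
t 17.98 tcp [0.5033 0.2346 0.0764] box [ 0.0265 -0.0002] ydir -9.92 F [1.5 0.8 1. ] w 0.0115 gf 30.2
plate n 829 tilt 0.013 roll -0.007 z under tcp 0.0498 a range [-0.076  0.065] l [-0.069  0.058]
top hook [-0.071   0.0439] far edge [0.075  0.0457] y -0.0002 | plate-z check 0.0501 0.0498
plate n 722 tilt 0.015 roll -0.001 z under tcp 0.0511 a range [-0.072  0.064] l [-0.069  0.057]
scene hook [-0.071   0.0436] far edge [0.075  0.0459] y -0.0002 | plate-z check 0.0501 0.0511
```

>>> arm_command:
  plan: "0 0 0 0;0 0 0 0;0 0 0 0;0 0 -.02 0;0 0 -.03 0;0 0 -.03 0;0 0 0 0"
  hand: -0.3

```text
clock: 18.95
tcp_pos: [0.5045, 0.2353, 0.1585]
orientation: [2.405, 2.021, 0.007]
contact_force: [0.6, 0.5, 0.2]
grip_width: 0.0554
gripper_force: 0.0
```

```bash
cat >> h.py <<'E'
def chk(n="top"):
    p,d=eyes.grab_frame(n);P,u,v=cloud(n,d);q=inbox(P);b=p[v,u].min(1)
    s=(abs(q[:,1])<.06)&(q[:,0]>-.045)&(q[:,0]<.07)&(P[:,2]>.035)&(P[:,2]<.065)&(b>120)
    A=np.c_[q[s],np.ones(s.sum())];z=P[s][:,2]
    for _ in range(4):
        k,*_r=np.linalg.lstsq(A,z,rcond=None);e=abs(A@k-z);g=e<.004;A,z=A[g],z[g]
    print(n,"plate",len(z),"slopes",k[:2].round(4),"z0",k[2].round(4))
    s=(abs(q[:,1])<.02)&(P[:,2]>.067)&(P[:,2]<.09)&(q[:,0]>.07)&(q[:,0]<.13)
    print("tab",s.sum(),q[s].mean(0).round(4) if s.any() else "")
    return p
E
python3 -c "
from h import *
rep();chk();chk('scene')"
```

```text
t 18.95 tcp [0.5045 0.2353 0.1585] box [0.0276 0.0007] ydir -9.92 F [0.6 0.5 0.2] w 0.0554 gf 0.0
top plate 699 slopes [-0.0019  0.0009] z0 0.0489
tab 28 [ 0.1012 -0.0019]
scene plate 688 slopes [-0.     -0.0021] z0 0.0499
tab 22 [ 0.1009 -0.0039]
```

>>> arm_command:
  plan: "0 .03 0 0;0 .04 0 0;0 .03 0 0;0 0 0 0;0 0 .03 0;0 0 .03 0;0 0 .02 0;0 -.004 0 0;0 -.004 0 0;0 -.004 0 0;0 0 0 0"
  hand: 1

```text
clock: 20.42
tcp_pos: [0.5899, 0.2198, 0.0773]
orientation: [-2.405, -2.021, -0.002]
contact_force: [0.5, 0.4, -0.1]
grip_width: -0.0002
gripper_force: 0.4
```

```bash
python3 -c "
from h import *
rep()"
```

```text
t 20.43 tcp [0.5899 0.2198 0.0773] box [1.144e-01 1.000e-04] ydir -9.9 F [ 0.5  0.4 -0.1] w -0.0002 gf 0.4
```

Now push home (target TCP x about 97).

>>> arm_command:
  plan: "0 -.004 0 0;0 -.004 0 0;0 -.004 0 0;0 -.003 0 0;0 -.003 0 0;0 -.002 0 0;0 0 0 0"

```text
clock: 21.3
tcp_pos: [0.5785, 0.2216, 0.0778]
orientation: [2.399, 2.011, 0.022]
contact_force: [23.5, -2.5, -14.1]
grip_width: 0.0002
gripper_force: 11.9
```

```bash
python3 -c "
from h import *
rep();chk()"
```

```text
t 21.3 tcp [0.5785 0.2216 0.0778] box [ 1.029e-01 -1.000e-04] ydir -10.07 F [ 23.5  -2.5 -14.1] w 0.0002 gf 11.9
top plate 855 slopes [0.0052 0.003 ] z0 0.0491
tab 25 [ 0.0903 -0.0081]
```

>>> arm_command:
  plan: "0 .012 0 0;0 .012 0 0;0 0 -.03 0;0 0 -.04 0;0 .02 0 0;0 0 0 0"

```text
clock: 22.1
tcp_pos: [0.6138, 0.2151, 0.1464]
orientation: [-2.406, -2.02, 0.0]
contact_force: [-1.4, -0.7, -0.7]
grip_width: 0.0
gripper_force: 0.0
```

```bash
python3 -c "
from h import *
rep();p=chk('scene');p=chk()
cv2.imwrite('pics/t5.png',cv2.resize(p[175:265,100:200,::-1],None,fx=6,fy=6,interpolation=cv2.INTER_CUBIC))"
```

```text
t 22.1 tcp [0.6138 0.2151 0.1464] box [ 0.1388 -0.0005] ydir -9.95 F [-1.4 -0.7 -0.7] w 0.0 gf 0.0
scene plate 656 slopes [-0.0027  0.001 ] z0 0.0501
tab 27 [ 0.0828 -0.0034]
top plate 869 slopes [ 0.0062 -0.0055] z0 0.0492
tab 27 [ 0.0832 -0.0007]
```

View pics/t5.png

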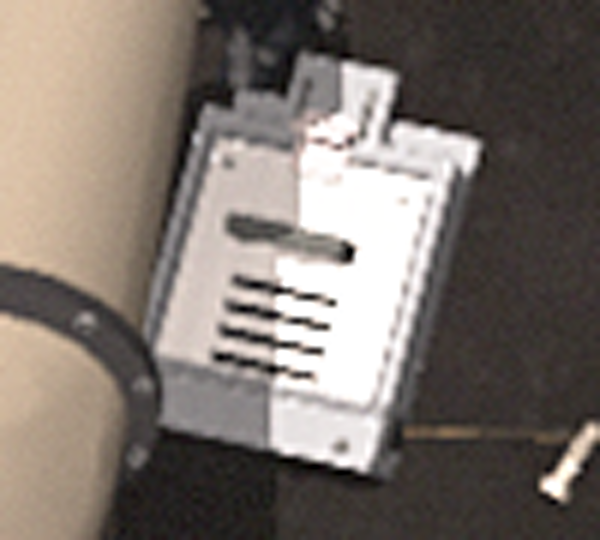

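The picture shows the cover flat in its recess, with the handle at (290,238) and the hook edge under the lip at y≈390. The latch tongue at (325,150) overlaps the far edge. Both depth views put the tab at 83 mm, so the latch is fully home.

```bash
python3 -c "
from bench import ticket
print(ticket.hand_in())"
```

```text
the job is handed in; nothing more can be done
None
```

The terminal box is closed and the job is handed in at about 22 s: the cover lies flat with its hook edge under the lip, the latch is fully home, and I touched no bystander; the hand-in returned no verdict.

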